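# Prise open the chocolate tin and serve the round praline

### The job

Lever open the stuck hinged lid of the chocolate tin with the spreading knife, using the groove along its front seam, swing the lid right back, and lay the knife flat on the worktop again. Then pick the one round praline out of its pocket and set it down, without dropping it, flat and right way up in the middle of the saucer. Leave the other chocolates in their pockets and do not push the mug or the spice jar out of place.

Things in the scene. Friction and masses are not known exactly. Their poses are not given: they have to be found in the camera images.
- tin: Low tinplate tin with a hinged lid, fixed to the worktop: 125 mm (its x) by 210 mm (its y), 50 mm high when shut. Origin: centre of its underside, on the worktop. Its +x points from the front, with the groove, to the hinge at the back. The body's rim is 28 mm above the worktop; inside, flush with it, is a card tray of pockets.
- tray_mid (a point): Middle of the tray's top, 28 mm above the tin's origin. The tray has 10 square pockets 32 mm wide and 7 mm deep (floors 21 mm above the worktop): two rows at x = -22 and +22 mm, five columns at y = -76, -38, 0, 38, 76 mm from here, in the tin's axes. Five hold a chocolate, no two side by side in a row.
- groove (a point): Middle of the mouth of the prising groove along the whole front seam, at (-62.5, 0, 24.5) mm in the tin's frame. The groove is 7 mm high, between the body's shoulder (21 mm above the worktop) and the lid's lower edge (28 mm), and 8 mm deep towards the tin's +x. Fingertips do not fit in it, the knife's blade does.
- lid (a joint): Angle of the tin's lid, rad: 0 shut (as it starts), grows as it opens, upright at 1.57, stop at 2.2, leaning back. Stiff hinge: about 2 N upward at the front edge lifts it and it stays where it is left. The lid is a cap 128 mm from hinge to front edge, 213 mm wide, 22 mm deep outside, 20 mm inside.
- lid_edge (a point): Middle of the lower front edge of the lid, on its outside face; the edge is rolled, 4 mm thick. Moves with the lid. Shut, it is at (-64.5, 0, 28) mm in the tin's frame.
- lid_hinge (a point): Middle of the hinge axis, fixed at (64, 0, 28) mm in the tin's frame; the axis runs along the tin's y.
- knife: Spreading knife, 175 mm long, 50 g, lying flat on the worktop. Origin: on the handle's underside (z = 0 on the worktop); x points to the blade's tip, z up. Wooden handle 20 mm wide, 14 mm thick, from x = -55 to +40 mm; steel blade from x = 40 to 120 mm, 18 mm wide, 2 mm thick, round-ended, level, 7 mm above the underside.
- knife_grip (a point): Point in the handle near the balance point, 20 mm ahead of the knife's origin and 7 mm above the underside: the place to grip it across its 20 mm width.
- knife_tip (a point): End of the blade, at mid-thickness, 120 mm ahead of the knife's origin and 100 mm ahead of knife_grip.
- praline: The only round chocolate: an upright drum 27 mm in diameter with vertical sides to 18 mm and a low dome to 23 mm (a small knob on top to 26 mm), 15 g, dark brown, standing in one of the pockets and rising 16 mm above the tray. Origin: centre of its flat underside; z is up through the dome.
- bar1: Oblong dark chocolate, 30 mm (along the tin's x) by 16 mm and 16 mm high, in another pocket. Origin: centre of its underside.
- bar2: Another oblong chocolate like bar1.
- bar3: Another oblong chocolate like bar1.
- bar4: Another oblong chocolate like bar1.
- saucer: Round loose stoneware saucer, 150 mm in diameter, rim 16 mm high, 200 g. Origin: centre of its underside. The flat middle is about 80 mm in diameter and 4 mm above the worktop; beyond it the rim rises outwards.
- mug: Earthenware mug, 80 mm in diameter and 90 mm high; bystander. Origin: centre of its underside.
- spice_jar: Small glass jar with a black cap, 44 mm in diameter and 90 mm high; bystander. Origin: centre of its underside.
Things that resemble listed ones, but are neither listed nor needed, are in the scene too. Of the things like the saucer, leave any that is yellow; of the rest the smaller one is meant.

How it is judged:
By the outcome, as a careful person would: the job done as asked, in the order asked, and still so for the second after the job is handed in, with the robot touching nothing.
It also fails if it takes over 67 s, if anything falls off the work surface, if the arm or the gripper's body presses on something with over 40 N, if the wrist force passes 120 N, or if a joint passes its speed limit or range.

### The arm

A 6-joint arm with a two-finger parallel gripper is mounted at the origin on the work surface. World frame = base frame: x ahead of the robot, y to its left, z up, the work surface at z = 0. Lengths are in mm, angles in rad, forces in N, time in s.
With the tool pointing down it reaches from about 300 to 775 mm from the base axis. Payload 14.6 kg.
Tool frame: the origin (TCP) lies on the centre line of the jaws, within the pads' length; the fingertips stand 19 mm ahead of it and the grasp point (between the pads) is the TCP (bot.tip_reach is the distance from the TCP to the fingertips, in mm); y points along the fingers, x is the direction in which the jaws open and shut, and the axes are right-handed (so a half turn about y gives the same grasp; the last joint's range is limited). The gripper opens to 85 mm and grips with 20 to 120 N. Pads are 22 mm wide; open, the fingers measure 114 mm over their backs; the gripper's body (76 mm by 85 mm) begins 54 mm behind the grasp point. The pads swing forward as they close: fully open they stand 13 mm farther back than shut.
Start: joints at [-0.067, 0.3, 1.521, -0, 1.321, -0.067], TCP at [549.991, -0.002, 250.281] pointing down, gripper open.
Joint ranges: [-3.03, 3.03], [-0.79, 2.21], [0.23, 2.52], [-1.04, 4.18], [0, 3.07], [-2.55, 2.55]. Speed limits (rad/s): [2.22, 2.22, 2.57, 3.14, 3.14, 3.14].

### API

Orientations are given as a unit quaternion [w, x, y, z].
In Python, from rig import bot gives the robot as it stands. Calls block until the motion is done:
- bot.move_to(position, orientation): joint-space move of the TCP to a pose.
- bot.servo_line(position, attitude=None, speed=150, until_force=None): straight line of the TCP; attitude=None keeps the orientation; speed is the mean speed in mm/s. With until_force (N) it stops when the force on the tool has changed by that much, and returns True; else False.
- bot.move_joints(angles): joint-space move.
- bot.move_gripper(opening, grip_force=None): finger opening in mm; grip_force is the grip in N (None keeps the last); returns when the fingers have stopped.
- bot.dwell(seconds).
- bot.ik(position, orientation): joint angles nearest the present ones, or None.
- bot.read_state(): the state.
- bot.read_camera(name): name is "scene" or "side" or "wrist"; returns a dict with "image" (400x640x3 uint8, blue, green, red), "depth" (400x640 float32, mm along the optical axis (not along the pixel's ray), 0 where there is no reading), "fovy" (degrees; the focal length in pixels is half the picture's height over the tangent of half this angle, whatever the lens; pixels are square), "cx", "cy" (the principal point, pixels), "k1" (the pictures are not rectified: a ray, as slopes to the right and down, at radius r is drawn at 1 + k1 r^2 times it, then the intrinsics apply), "eye" and "attitude" of the camera in the world; the wrist camera has in their place "mount" (4x4, takes a point from camera to tool coordinates, whose origin is the TCP and whose axes are the tool frame's). Camera axes: x right, y down, z forward; pixel columns grow to the right and rows downward; lengths in mm; the calibration is good to about 2 mm. A picture is of the moment at which its call begins: read the wrist's pose just before it.
A pose or a line that the arm cannot do raises bot.MotionError and nothing moves.
- bot.finish_job(): hands the job in, once; it reports no verdict.
The state is a dict: "clock": time; "joint_positions": joint angles; "qvel": joint speeds; "effort": joint torques, N m; "ee_pos": TCP position; "tool_rot": TCP orientation; "ft_force": force on the tool from outside, world axes, zero at the start; "moment": the same for the moment, N m; "grip_width": finger opening in mm.
Only numpy, scipy, OpenCV 4.12 (cv2) and the standard library are available. Lean on these libraries where they do the work, as an engineer would, in place of code of your own. Each camera call takes 0.05 s, during which the arm holds its last target. There are 200 camera calls.

## Working session

There is one attempt and no reset: what is moved stays moved. The work goes in short steps, each a Python script; the robot and the scene stay as the last script left them, time stands still between calls to the robot, and variables do not carry over. Pictures are saved under pics/ and viewed, about 8 in all and at most 12, crops included, and the job is handed in when it is done.

```bash
mkdir -p pics; ls; cat > h.py <<'E'
import numpy as np, cv2
from scipy.spatial.transform import Rotation as R
from rig import bot
def rot(q): return R.from_quat([q[1],q[2],q[3],q[0]])
def quat(r):
    q=r.as_quat(); return [q[3],q[0],q[1],q[2]]
def cam(name):
    s=bot.read_state(); c=bot.read_camera(name)
    h,w=c["image"].shape[:2]; c["f"]=h/2/np.tan(np.radians(c["fovy"])/2)
    if name=="wrist":
        M=np.array(c["mount"]); T=np.eye(4); T[:3,:3]=rot(s["tool_rot"]).as_matrix(); T[:3,3]=s["ee_pos"]
        M=T@M; c["R"]=M[:3,:3]; c["e"]=M[:3,3]
    else:
        a=np.array(c["attitude"]); c["R"]=a if a.shape==(3,3) else rot(a).as_matrix(); c["e"]=np.array(c["eye"])
    c["K"]=np.array([[c["f"],0,c["cx"]],[0,c["f"],c["cy"]],[0,0,1.]]); c["D"]=np.array([c["k1"],0,0,0,0.])
    return c
def ray(c,uv):
    p=cv2.undistortPoints(np.array(uv,float).reshape(-1,1,2),c["K"],c["D"]).reshape(-1,2)
    return np.c_[p,np.ones(len(p))]@c["R"].T
def onplane(c,uv,z):
    d=ray(c,uv); return c["e"]+d*((z-c["e"][2])/d[:,2])[:,None]
def cloud(c):   # world xyz per pixel (nan where no depth)
    h,w=c["depth"].shape; v,u=np.mgrid[:h,:w]
    d=ray(c,np.c_[u.ravel(),v.ravel()]); z=c["depth"].ravel().astype(float); z[z==0]=np.nan
    return (c["e"]+d*z[:,None]).reshape(h,w,3)
def proj(c,P):
    Rt=c["R"].T; rv=cv2.Rodrigues(Rt)[0]; return cv2.projectPoints(np.array(P,float).reshape(-1,1,3),rv,-Rt@c["e"],c["K"],c["D"])[0].reshape(-1,2)
E
python3 - <<'E'
from h import *
import pickle
s=bot.read_state(); print(s)
for n in("scene","side","wrist"):
    c=cam(n); print(n,c["e"].round(),c["R"].round(2).tolist(),c["f"],c["k1"]); cv2.imwrite(f"pics/{n}0.png",c["image"]); pickle.dump(c,open(n+"0.pkl","wb"))
E
```

```text
pics
{'clock': 0.0, 'joint_positions': array([-6.65652377e-02,  3.00481466e-01,  1.52161493e+00,  1.83327120e-05,
        1.32069697e+00, -6.65950703e-02]), 'qvel': array([-0.00143786,  0.00021737, -0.00065767,  0.00017478,  0.00085471,
       -0.00026225]), 'effort': array([ 2.33377898e-03, -5.43485534e+01, -3.61782753e+01,  2.82532977e-05,
        4.14875918e-03, -3.55991256e-05]), 'ee_pos': array([5.49777221e+02, 3.50567644e-02, 2.49701296e+02]), 'tool_rot': array([ 7.07141162e-01, -7.07072145e-01,  4.14219051e-04,  4.32097965e-04]), 'ft_force': array([-0.7753977 , -0.23416028,  0.18046975]), 'moment': array([0.02578669, 0.00641092, 0.06061787]), 'grip_width': 85.76795582714662}
scene [ 846.  421. 1021.] [[-0.75, 0.56, -0.35], [0.66, 0.65, -0.39], [0.01, -0.52, -0.86]] 452.11254393651063 -0.09511271467049852
side [ 399. -758.  827.] [[1.0, -0.08, 0.05], [-0.1, -0.73, 0.68], [-0.02, -0.68, -0.73]] 399.61517308565584 -0.1037231111436863
wrist [551.  77. 374.] [[1.0, -0.0, -0.0], [-0.0, -0.95, -0.3], [-0.0, 0.3, -0.95]] 298.0590676099207 0.007414715014793827
```

View pics/scene0.png

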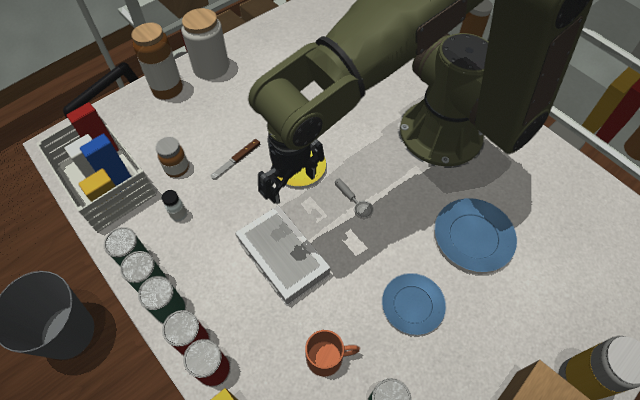

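View pics/side0.png

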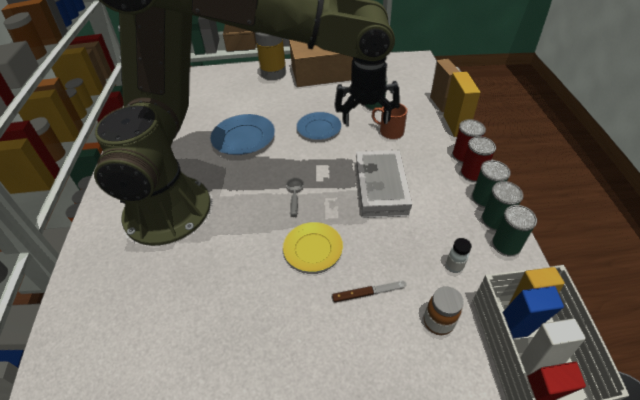

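Scene view: tin at (285,255), knife at (236,158), smaller blue saucer at (413,304), bigger blue one at (475,235), yellow one at (305,172), mug at (325,352), black-capped jar at (173,205). The side view agrees: tin (382,182), knife (370,291), small blue saucer (318,125), jar (460,252). The smaller non-yellow saucer is the one meant. Next I measure them and enlarge the tin.

```bash
python3 - <<'E'
from h import *
import pickle
S,D,W=[pickle.load(open(n+"0.pkl","rb")) for n in("scene","side","wrist")]
a=cv2.resize(S["image"][190:310,220:350],None,fx=3,fy=3,interpolation=cv2.INTER_CUBIC)
b=cv2.resize(D["image"][135:225,340:425],None,fx=4,fy=4,interpolation=cv2.INTER_CUBIC)
h=360; b=b[:h]
w=cv2.resize(W["image"],(384,240)); top=np.hstack([a,b]); bot_=np.zeros((240,top.shape[1],3),np.uint8); bot_[:,:384]=w
cv2.imwrite("pics/crop1.png",np.vstack([top,bot_]))
for n,c in(("scene",S),("side",D)):
    P=cloud(c); hsv=cv2.cvtColor(c["image"],cv2.COLOR_BGR2HSV)
    # blue plates
    m=((hsv[...,0]>95)&(hsv[...,0]<120)&(hsv[...,1]>90)&(P[...,2]<40)&(P[...,2]>-10)).astype(np.uint8)
    k,l,st,ce=cv2.connectedComponentsWithStats(m)
    for i in range(1,k):
        if st[i,4]>500:
            cnt=max(cv2.findContours((l==i).astype(np.uint8),0,2)[0],key=cv2.contourArea)[:,0]
            q=onplane(c,cnt,16)[:,:2].astype(np.float32); print(n,"plate",ce[i].round(),cv2.minEnclosingCircle(q), cv2.fitEllipse(q))
    # lid top
    ok=(abs(P[...,2]-50)<6)&(P[...,0]>420)&(P[...,0]<800)&(abs(P[...,1])<250)
    k,l,st,ce=cv2.connectedComponentsWithStats(ok.astype(np.uint8))
    i=1+np.argmax(st[1:,4]); cnt=max(cv2.findContours((l==i).astype(np.uint8),0,2)[0],key=cv2.contourArea)[:,0]
    print(n,"tin",ce[i].round(),st[i,4],np.median(P[l==i][:,2]),cv2.minAreaRect(onplane(c,cnt,50)[:,:2].astype(np.float32)))
    # wood handle of knife
    m=((hsv[...,0]<15)&(hsv[...,1]>110)&(P[...,2]<40)&(P[...,2]>0)).astype(np.uint8)
    k,l,st,ce=cv2.connectedComponentsWithStats(m)
    for i in range(1,k):
        if 60<st[i,4]<800 :
            cnt=max(cv2.findContours((l==i).astype(np.uint8),0,2)[0],key=cv2.contourArea)[:,0]
            print(n,"wood",ce[i].round(),st[i,4],cv2.minAreaRect(onplane(c,cnt,12)[:,:2].astype(np.float32)))
    for nm,uv,z in (("mug",{"scene":(323,340),"side":(393,108)}[n],90),("jar",{"scene":(169,197),"side":(462,246)}[n],90),("kniftip",{"scene":(212,178),"side":(405,285)}[n],8)):
        print(n,nm,onplane(c,[uv],z).round(),P[uv[1],uv[0]].round())
E
```

```text
scene plate [475. 235.] ((198.018310546875, 285.6449279785156), 104.91020202636719) ((197.90695190429688, 285.46923828125), (206.04974365234375, 206.80201721191406), 0.3224562704563141)
scene plate [413. 304.] ((452.0374450683594, 306.1180419921875), 73.78828430175781) ((452.22967529296875, 306.1677551269531), (143.800048828125, 144.70404052734375), 70.77283477783203)
scene tin [282. 252.] 4425 50.398442082999736 ((607.179931640625, 13.174171447753906), (214.8536834716797, 129.28570556640625), 86.43350982666016)
scene wood [623. 111.] 188 ((-542.303955078125, 329.7402648925781), (99.57477569580078, 53.25132369995117), 0.6206066608428955)
scene wood [246. 150.] 193 ((479.2929382324219, -311.8187561035156), (90.99358367919922, 22.23942756652832), 5.9307661056518555)
scene wood [324. 352.] 738 ((681.90283203125, 253.07284545898438), (65.55724334716797, 65.1841812133789), 3.3769092559814453)
scene wood [220. 377.] 104 ((886.3248291015625, 144.87403869628906), (67.0184555053711, 25.23188018798828), 6.73905086517334)
scene wood [324. 372.] 69 ((708.3211669921875, 283.37213134765625), (19.0
[... 680 characters left out ...]
5, 129.47962951660156), 86.45511627197266)
side wood [390. 132.] 200 ((666.7612915039062, 262.32684326171875), (72.76177978515625, 118.61124420166016), 55.43717956542969)
side wood [ 38. 144.] 124 ((-525.1064453125, 346.3987731933594), (35.507591247558594, 114.5838394165039), 22.937715530395508)
side wood [465. 166.] 252 ((869.4312133789062, 75.07701873779297), (46.50379943847656, 153.2985382080078), 7.269366264343262)
side wood [353. 294.] 280 ((479.3298034667969, -318.9093933105469), (91.0796127319336, 18.29864501953125), 6.1636738777160645)
side mug [[687. 266.  90.]] [610.  -8. 287.]
side jar [[ 733. -271.   90.]] [ 733. -271.   90.]
side kniftip [[ 603. -308.    8.]] [ 603. -310.   10.]
```

View pics/crop1.png

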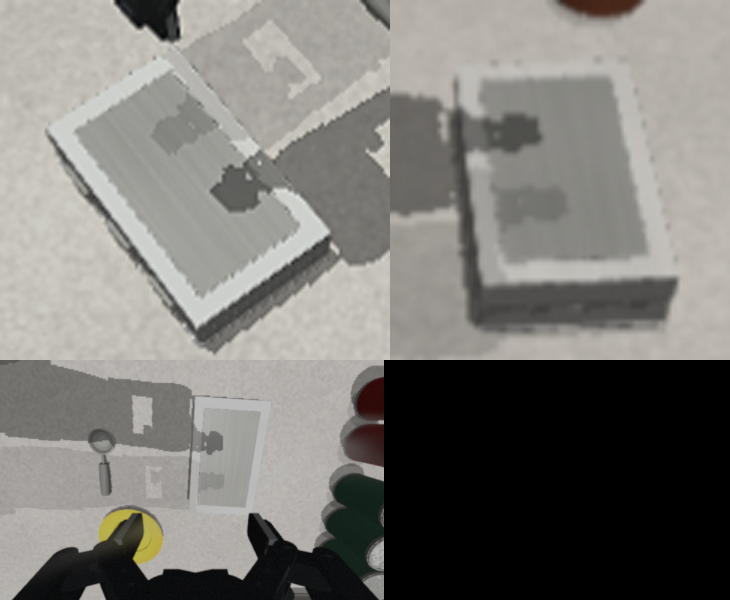

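The crop shows hinge-knuckle marks on the tin's far long side (lower-left in the scene crop), so the groove should face the robot; tin yaw is about -3.5°. The wrist inset shows the tin from (190,398) to (268,512). Next I hover over the knife and refine its pose from close by.

```bash
cat >> h.py <<'E'
def att(psi,pitch=0.0):
    """tool down, camera behind (-x side) for a knife axis at yaw psi; pitch>0 lifts the knife's tip"""
    M=np.array([[-np.sin(psi),0,-np.cos(psi)],[np.cos(psi),0,-np.sin(psi)],[0,-1,0]])
    a=np.array([np.sin(psi),-np.cos(psi),0])*pitch
    return quat(R.from_rotvec(a)*R.from_matrix(M))
E
python3 - <<'E'
from h import *
import pickle
psi=np.radians(6)
bot.move_to([500,-314,140],att(psi)); bot.dwell(.2)
s=bot.read_state(); print(s["clock"],s["ee_pos"],s["joint_positions"].round(2),bot.tip_reach)
c=cam("wrist"); pickle.dump(c,open("w1.pkl","wb"))
cv2.imwrite("pics/w1.png",c["image"]); P=cloud(c); hsv=cv2.cvtColor(c["image"],cv2.COLOR_BGR2HSV)
m=((hsv[...,0]<18)&(hsv[...,1]>90)&(P[...,2]<40)&(P[...,2]>-5)).astype(np.uint8)
k,l,st,ce=cv2.connectedComponentsWithStats(m)
for i in range(1,k):
    if st[i,4]>150:
        cnt=max(cv2.findContours((l==i).astype(np.uint8),0,2)[0],key=cv2.contourArea)[:,0]
        print(ce[i].round(),st[i,4],np.nanmedian(P[l==i][:,2]),cv2.minAreaRect(onplane(c,cnt,14)[:,:2].astype(np.float32)))
print("table z",np.nanmedian(P[300:380,20:120,2]))
E
```

```text
2.275 [ 500.17609562 -313.75458364  140.13902773] [-0.62  0.5   1.52  0.    1.13 -2.3 ] 19.0
[325. 172.] 2099 14.76813278505 ((480.6143798828125, -316.757568359375), (91.76051330566406, 18.342987060546875), 5.878842353820801)
[247. 316.] 201 11.135593578376927 ((634.0982666015625, -377.53424072265625), (39.33245849609375, 11.36349105834961), 47.86129379272461)
table z 1.8184194216449043
```

View pics/w1.png

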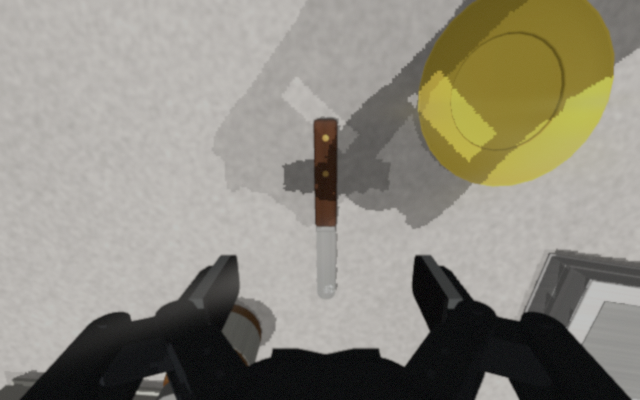

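Handle centre is at (325,172) and the blade tip at (327,292), midway between the fingers at (225,270) and (428,270). The yellow saucer is at (515,90). The knife axis is at +5.9°, so I grip it at about (507.9,-313.8), then look at the tin's front on the way over.

```bash
python3 - <<'E'
from h import *
import pickle
psi=np.radians(5.9); q=att(psi)
bot.move_gripper(50)
bot.servo_line([507.9,-314,45],q,speed=200)
bot.servo_line([507.9,-314,20.5],q,speed=60)
bot.move_gripper(10,grip_force=90)
s=bot.read_state(); print(s["clock"],s["ee_pos"],s["grip_width"],s["ft_force"])
bot.servo_line([507.9,-314,110],q,speed=200)
bot.move_to([425,-130,120],att(np.radians(-3.5))); bot.dwell(.2)
s=bot.read_state(); print(s["clock"],s["ee_pos"],s["grip_width"],s["ft_force"])
c=cam("wrist"); pickle.dump(c,open("w2.pkl","wb")); cv2.imwrite("pics/w2.png",c["image"])
P=cloud(c)
e=s["ee_pos"]; d=np.array([np.cos(-.061),np.sin(-.061),0]); 
print("expected tip px",proj(c,[e+100*d+[0,0,-13.5]]),"grip w",s["grip_width"])
m=(abs(P[...,2]-52)<5)&(P[...,0]>520)&(P[...,0]<700)&(P[...,1]>-110)&(P[...,1]<140)
k,l,st,ce=cv2.connectedComponentsWithStats(m.astype(np.uint8)); i=1+np.argmax(st[1:,4])
cnt=max(cv2.findContours((l==i).astype(np.uint8),0,2)[0],key=cv2.contourArea)[:,0]
print(ce[i],st[i],cv2.minAreaRect(onplane(c,cnt,50)[:,:2].astype(np.float32)))
E
```

```text
4.3417 [ 508.18448582 -314.20865809   21.19432843] 17.764449391109 [-0.54245776  0.53490192  5.73649342]
5.9667 [ 425.34907378 -130.82917528  119.69434902] 17.404575086149503 [-0.01737215 -0.16748651 -0.78295283]
expected tip px [[326.16203195 405.43402058]] grip w 17.404575086149503
[594.19221753 366.68729489] [ 518  344  122   56 4266] ((572.15087890625, 67.02726745605469), (104.8974838256836, 57.81140899658203), 86.80055236816406)
```

View pics/w2.png

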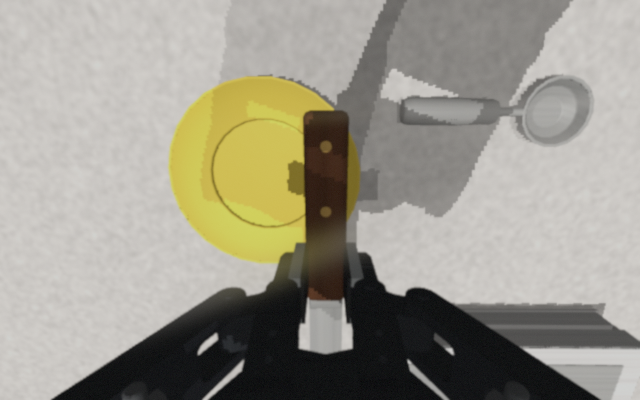

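The knife is held straight (handle from (327,112) to (327,298)). At lower right, (450–640, 303–345), is the tin's front with a layered seam, which confirms the groove faces the robot. I fit the lid's front line from this view.

```bash
python3 - <<'E'
from h import *
import pickle
c=pickle.load(open("w2.pkl","rb")); P=cloud(c)
for u in (540,580,620):
    print(u,[(v,*P[v,u].round().astype(int).tolist(),int(c["image"][v,u].mean())) for v in range(298,364,4)])
us=np.arange(530,638,4); pts=[]
for u in us:
    col=c["image"][325:365,u].astype(float).mean(1); v=325+np.argmax(np.diff(col)); pts.append((u,v+.5))
q=onplane(c,pts,50); p=np.polyfit(q[:,1],q[:,0],1); print("lid top front edge x=",p,"yaw",np.degrees(np.arctan(-p[0])),np.std(q[:,0]-np.polyval(p,q[:,1])), q[[0,-1]])
# predicted handle rear-end top corners
e=np.array([425.35,-130.83,119.69]); r=-.061; d=np.array([np.cos(r),np.sin(r),0]); n=np.array([-np.sin(r),np.cos(r),0])
for z in(-7.2,-21.2): print(proj(c,[e-75*d+10*n+[0,0,z],e-75*d-10*n+[0,0,z],e+20*d+10*n+[0,0,z]]).round().tolist())
for n_ in("scene0","side0"):
    c=pickle.load(open(n_+".pkl","rb")); P=cloud(c)
    print(n_,"table z near tin",np.nanmedian(P[...,2][(abs(P[...,0]-500)<40)&(abs(P[...,1])<100)&(P[...,2]<20)]))
E
```

```text
540 [(298, 536, 66, 0, 198), (302, 540, 67, 1, 196), (306, 545, 68, 0, 107), (310, 547, 66, 3, 99), (314, 549, 64, 7, 80), (318, 548, 60, 13, 82), (322, 549, 57, 17, 81), (326, 548, 53, 23, 108), (330, 545, 47, 31, 84), (334, 546, 45, 34, 78), (338, 545, 41, 39, 82), (342, 545, 38, 44, 81), (346, 544, 35, 49, 104), (350, 547, 34, 51, 204), (354, 550, 34, 51, 205), (358, 555, 35, 51, 200), (362, 418, -74, 181, 32)]
580 [(298, 537, 103, 1, 191), (302, 542, 105, 1, 188), (306, 547, 106, 0, 110), (310, 549, 103, 4, 98), (314, 551, 101, 7, 80), (318, 549, 95, 14, 82), (322, 549, 91, 19, 79), (326, 552, 90, 21, 108), (330, 546, 80, 32, 85), (334, 548, 79, 34, 77), (338, 548, 75, 39, 80), (342, 547, 71, 44, 81), (346, 546, 67, 49, 107), (350, 548, 65, 51, 202), (354, 553, 67, 50, 205), (358, 556, 67, 51, 203), (362, 562, 69, 49, 203)]
620 [(298, 539, 140, 2, 203), (302, 544, 141, 1, 205), (306, 549, 142, 1, 199), (310, 554, 145, 0, 194), (314, 558, 145, 1, 200), (318, 563, 146, 1, 199), (322, 568, 147, 1, 202), (326, 572, 147, 2, 199), (330, 550, 116, 30, 107), (334, 550, 112, 34, 79), (338, 549, 107, 39, 81), (342, 548, 102, 44, 80), (346, 549, 100, 48, 104), (350, 550, 97, 51, 202), (354, 553, 97, 52, 206), (358, 558, 99, 51, 205), (362, 562, 100, 51, 205)]
lid top front edge x= [6.82222756e-02 5.42385536e+02] yaw -3.9028010487617584 0.49734245314827413 [[544.38992645  26.08158464  50.        ]
 [549.92356522 108.44539899  50.        ]]
[[349.0, 109.0], [302.0, 109.0], [345.0, 301.0]]
[[347.0, 109.0], [304.0, 109.0], [344.0, 285.0]]
scene0 table z near tin -0.12759914296646002
side0 table z near tin 1.2523662287563297
```

```bash
cat >> h.py <<'E'
TIN=np.array([606.8,10.5,0]); YAW=np.radians(-3.7); RT=R.from_euler("z",YAW)
def tin(p): return RT.apply(np.array(p,float))+TIN
def tipto(x,z,y=0.,dz=13.9,speed=150,**k):  # knife tip to (x,y,z) in tin frame
    return bot.servo_line(tin([x-100,y,z+dz]),att(YAW),speed=speed,**k)
def st(tag=""):
    s=bot.read_state(); print(tag,round(s["clock"],2),s["ee_pos"].round(1),"tip(tin)",(RT.inv().apply(s["ee_pos"]-TIN)+[100,0,-13.9]).round(1),"F",s["ft_force"].round(1),"w",round(s["grip_width"],1)); return s
E
python3 - <<'E'
from h import *
bot.move_gripper(10,grip_force=120)
bot.move_to(tin([-90-100,0,24.5+13.9]),att(YAW)); st("pre")
print(tipto(-56.0,24.5,speed=40,until_force=6)); st("in")
print(tipto(-56,40,speed=50,until_force=25)); st("up")
c=cam("side"); a=cv2.resize(c["image"][100:230,300:460],None,fx=4,fy=4,interpolation=cv2.INTER_CUBIC); cv2.imwrite("pics/s3.png",a)
E
```

```text
pre 6.96 [417.9  22.2  39. ] tip(tin) [-89.3  -0.5  25.1] F [ 1.1 -0.4  0.7] w 16.5
False
in 7.96 [450.9  20.6  38.3] tip(tin) [-56.2   0.   24.4] F [0.3 0.2 0. ] w 16.6
False
up 8.42 [451.3  20.6  54.3] tip(tin) [-55.8   0.   40.4] F [-0.4  0.8 -0.7] w 16.0
```

View pics/s3.png

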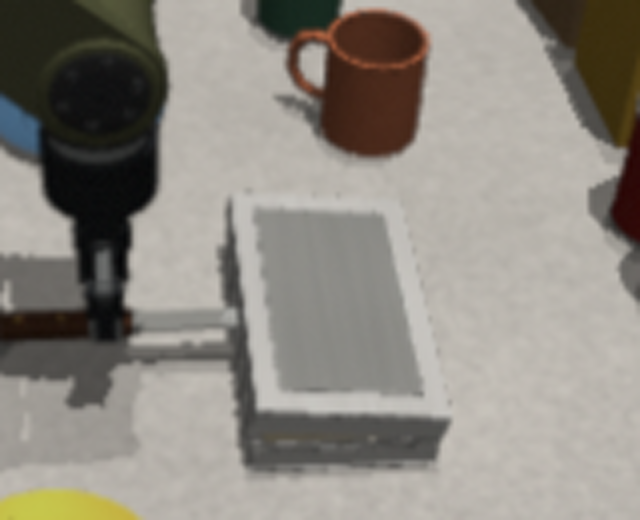

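The knife blade reaches the lid front at (232,318) and the near face looks taller at the front corner (255,415–465). I check the lid angle with depth.

```bash
cat >> h.py <<'E'
def lidangle():
    c=cam("scene"); P=cloud(c).reshape(-1,3); q=RT.inv().apply(P-TIN)
    m=(abs(q[:,0])<50)&(abs(q[:,1])<90)&(q[:,2]>35)&(q[:,2]<120); q=q[m]
    out=[]
    for lo in range(-50,50,20):
        k=(q[:,0]>=lo)&(q[:,0]<lo+20)&(abs(q[:,1])>45); out.append(round(float(np.median(q[k,2])),1))
    return out
E
python3 - <<'E'
from h import *
print(lidangle()); st()
E
```

```text
[61.8, 59.9, 57.5, 55.4, 53.4]
 8.52 [451.2  20.5  53.9] tip(tin) [-55.9  -0.   40. ] F [ 0.3  0.2 -0.2] w 16.0
```

The lid is open to 0.105 rad and following the blade. I continue the swing, checking midway.

```bash
python3 - <<'E'
from h import *
tipto(-50,60,speed=100); tipto(-38,76,speed=100); tipto(-25,91,speed=100); st("a")
tipto(-8,116,speed=100); tipto(8,132,speed=100); st("b")
c=cam("side"); cv2.imwrite("pics/s4.png",cv2.resize(c["image"][60:230,280:480],None,fx=3,fy=3,interpolation=cv2.INTER_CUBIC))
E
```

```text
a 9.57 [481.9  18.6 104.5] tip(tin) [-25.2  -0.   90.6] F [-0.4 -0.5 -1.2] w 16.4
b 10.4 [514.7  16.4 145.2] tip(tin) [  7.7  -0.  131.3] F [ 1.8 -0.3 -4.2] w 16.5
```

View pics/s4.png

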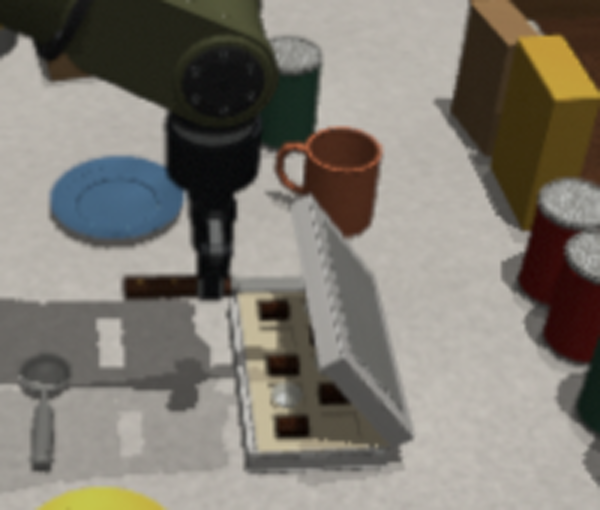

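The lid is at roughly 55°, its edge around (300,205)–(340,375), with the tray visible. There are dark bars at (272,310), (283,362), (333,392) and (290,425). Now I push it past vertical and back.

```bash
python3 - <<'E'
from h import *
for x,z in((30,135),(55,134),(87,125),(113,109.5),(131,93)):
    print(tipto(x,z,speed=110,until_force=20)); st()
E
```

```text
False
 10.8 [536.7  15.  148.7] tip(tin) [ 29.7   0.  134.8] F [ 1.4  0.4 -0.1] w 16.4
False
 11.18 [561.3  13.4 147.6] tip(tin) [ 54.4  -0.  133.7] F [-0.3  0.1 -0.7] w 16.4
False
 11.62 [593.2  11.4 138.7] tip(tin) [ 86.4   0.  124.8] F [-0.  -0.3 -0.3] w 16.3
False
 12.05 [619.3   9.7 123.3] tip(tin) [112.5   0.  109.4] F [ 0.4  0.2 -0.8] w 16.2
False
 12.43 [637.3   8.5 107. ] tip(tin) [130.6   0.   93.1] F [ 0.1  0.1 -0. ] w 16.5
```

```bash
python3 - <<'E'
from h import *
import pickle
tipto(110,105,speed=200); tipto(-70,125,speed=300); st("out")
c=cam("scene"); pickle.dump(c,open("scene5.pkl","wb")); d=cam("side"); pickle.dump(d,open("side5.pkl","wb"))
a=cv2.resize(c["image"][170:310,210:360],None,fx=2.6,fy=2.6,interpolation=cv2.INTER_CUBIC); b=cv2.resize(d["image"][90:230,330:480],None,fx=2.6,fy=2.6,interpolation=cv2.INTER_CUBIC)
cv2.imwrite("pics/s5.png",np.hstack([a,b]))
q=att(np.radians(5.9))
bot.move_to([505,-315,60],q)
bot.servo_line([505,-315,26],q,speed=120)
print(bot.servo_line([505,-315,20],q,speed=30,until_force=3)); st("down")
bot.move_gripper(45); st("open")
bot.servo_line([505,-315,130],q,speed=250)
w=cam("wrist"); pickle.dump(w,open("w5.pkl","wb")); P=cloud(w); hsv=cv2.cvtColor(w["image"],cv2.COLOR_BGR2HSV)
m=((hsv[...,0]<18)&(hsv[...,1]>90)&(P[...,2]<40)&(P[...,2]>-5)&(P[...,0]<540)).astype(np.uint8)
k,l,s_,ce=cv2.connectedComponentsWithStats(m); i=1+np.argmax(s_[1:,4]); p=P[l==i]
print(ce[i],s_[i,4],[np.nanmedian(p[(p[:,0]>a)&(p[:,0]<a+15),2]).round(1) for a in(430,450,470,490,505)])
E
```

```text
out 13.45 [438.2  21.4 139.3] tip(tin) [-69.   -0.  125.4] F [ 0.3  0.6 -1.4] w 16.5
True
down 15.57 [ 505.7 -315.3   21.3] tip(tin) [  20.1 -331.6    7.4] F [-0.1  1.2  5.3] w 16.3
open 15.95 [ 505.1 -314.9   20.3] tip(tin) [  19.5 -331.3    6.4] F [-0.7  0.1 -0.1] w 44.9
[324.79698276 165.98060345] 2320 [np.float64(14.8), np.float64(14.7), np.float64(14.8), np.float64(14.8), np.float64(14.9)]
```

View pics/s5.png

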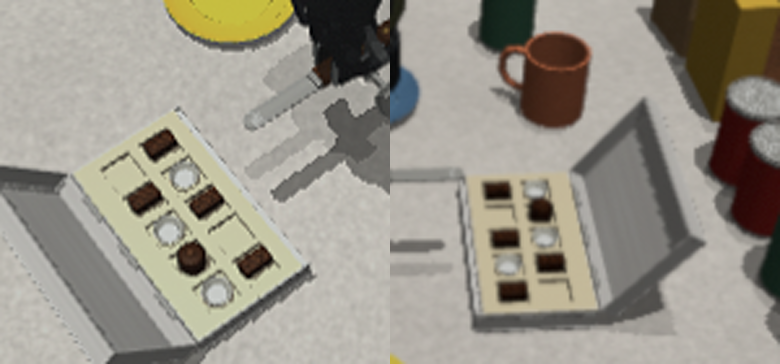

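The knife is flat: its handle top is at 14.8 mm along its whole length. Only one chocolate is round and dark, at (192,257) in the scene half and (540,208) in the side half. That is the back row, y=+38 pocket. The white balls and four oblong bars are not it. I hover there with the jaws along the tin's x, where the front pocket of that column is empty, and confirm with an enlarged crop.

```bash
python3 - <<'E'
from h import *
import pickle
q=att(YAW-np.pi/2); g=tin([22,38,0]); print(g)
bot.move_joints(bot.ik([560,-60,200],q)); bot.move_to([g[0],g[1],145],q); bot.dwell(.15); st()
c=cam("wrist"); pickle.dump(c,open("w6.pkl","wb"))
uv=proj(c,[[g[0],g[1],39]])[0]; print("expected px",uv)
hsv=cv2.cvtColor(c["image"],cv2.COLOR_BGR2HSV); P=cloud(c); Q=RT.inv().apply(P.reshape(-1,3)-TIN).reshape(P.shape)
m=((hsv[...,2]<110)&(hsv[...,1]>70)&(Q[...,2]>31)&(Q[...,2]<60)&(abs(Q[...,0])<55)&(abs(Q[...,1])<100)).astype(np.uint8)
k,l,s_,ce=cv2.connectedComponentsWithStats(m)
for i in range(1,k):
    if s_[i,4]>100:
        pm=Q[l==i]; t=np.nanpercentile(pm[:,2],95)
        cnt=max(cv2.findContours((l==i).astype(np.uint8),0,2)[0],key=cv2.contourArea)[:,0]
        print(ce[i].round(),s_[i],"tin",np.nanmedian(pm,axis=0).round(1),"top",t.round(1), [np.round(v,1) for v in cv2.minEnclosingCircle(RT.inv().apply(onplane(c,cnt,39)-TIN)[:,:2].astype(np.float32))])
x,y=uv.astype(int); x0=max(0,x-130);y0=max(0,y-110)
cv2.imwrite("pics/w6.png",cv2.resize(c["image"][y0:y0+220,x0:x0+260],None,fx=2.5,fy=2.5,interpolation=cv2.INTER_CUBIC)); print(x0,y0)
E
```

```text
[631.20637132  47.00108271   0.        ]
 19.25 [631.3  46.  145.8] tip(tin) [122.1  37.  131.9] F [-0.  -0.6  0.2] w 45.2
expected px [323.88236246 203.85252727]
[269. 158.] [250 148  39  20 748] tin [-20.7  75.9  37.9] top 39.5 [array([-20.7,  76. ]), np.float64(15.8)]
[324. 202.] [310 186  30  33 799] tin [22.1 41.  43.8] top 47.5 [array([22.3, 39.1]), np.float64(14.2)]
[274. 242.] [258 234  34  20 441] tin [-20.7   4.4  37.7] top 39.2 [array([-20. ,   1.1]), np.float64(15.9)]
[325. 283.] [309 272  32  20 542] tin [ 23.6 -36.7  37.9] top 39.2 [array([ 22.3, -35.1]), np.float64(16.2)]
[284. 318.] [272 308  23  19 345] tin [-15.8 -73.6  37.8] top 39.2 [array([-16.9, -72.8]), np.float64(13.8)]
193 93
```

View pics/w6.png

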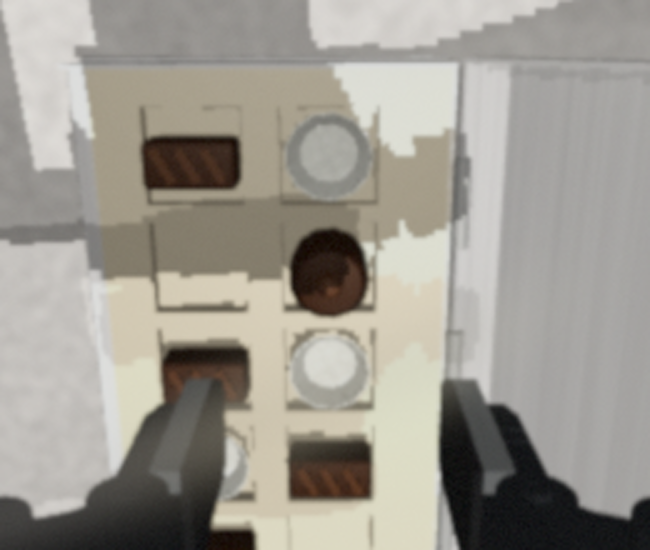

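The enlarged crop shows the round dark praline with its knob at (330,275), in the back row at y=+38, clear of neighbours along the jaws' direction. The lid lies well back at right. I grasp it with tips about 30 mm high, lift, and check.

```bash
python3 - <<'E'
from h import *
import pickle
q=att(YAW-np.pi/2); g=tin([22.3,38.5,0])
bot.move_gripper(38)
bot.servo_line([g[0],g[1],65],q,speed=150)
print(bot.servo_line([g[0],g[1],50.5],q,speed=50,until_force=5)); st("at")
bot.move_gripper(15,grip_force=25); s=st("grip"); np.save("zg.npy",s["ee_pos"])
bot.servo_line([g[0],g[1],80],q,speed=80); st("lift")
bot.servo_line([g[0],g[1],170],q,speed=250)
bot.move_to([470,215,170],q); bot.dwell(.15); st("near saucer")
c=cam("wrist"); pickle.dump(c,open("w7.pkl","wb")); P=cloud(c); hsv=cv2.cvtColor(c["image"],cv2.COLOR_BGR2HSV)
m=((hsv[...,0]>95)&(hsv[...,0]<125)&(hsv[...,1]>70)&(P[...,2]<40)&(P[...,2]>-10)).astype(np.uint8)
k,l,s_,ce=cv2.connectedComponentsWithStats(m)
for i in range(1,k):
    if s_[i,4]>800:
        cnt=max(cv2.findContours((l==i).astype(np.uint8),0,2)[0],key=cv2.contourArea)[:,0]
        e=cv2.fitEllipse(onplane(c,cnt,16)[:,:2].astype(np.float32)); print(ce[i].round(),s_[i],e)
cv2.imwrite("pics/w7.png",c["image"])
E
```

```text
False
at 20.67 [631.5  47.5  50.3] tip(tin) [122.2  38.5  36.4] F [-0.1 -0.3  0.4] w 38.1
grip 20.93 [631.7  47.5  50.9] tip(tin) [122.5  38.5  37. ] F [ 0.7 -0.6  1.4] w 25.6
lift 21.44 [631.6  47.5  80.4] tip(tin) [122.4  38.5  66.5] F [-1.2 -0.5 -0.7] w 25.0
near saucer 23.02 [470.9 214.2 169.7] tip(tin) [-48.8 194.5 155.8] F [-0.8  0.2 -0.3] w 25.4
[ 59. 132.] [    0     0   138   241 25841] ((196.85101318359375, 285.5761413574219), (211.60519409179688, 212.81198120117188), 156.06939697265625)
[297.  84.] [  213     0   169   175 23630] ((453.2915954589844, 305.25848388671875), (146.31396484375, 147.12184143066406), 169.82887268066406)
```

View pics/w7.png

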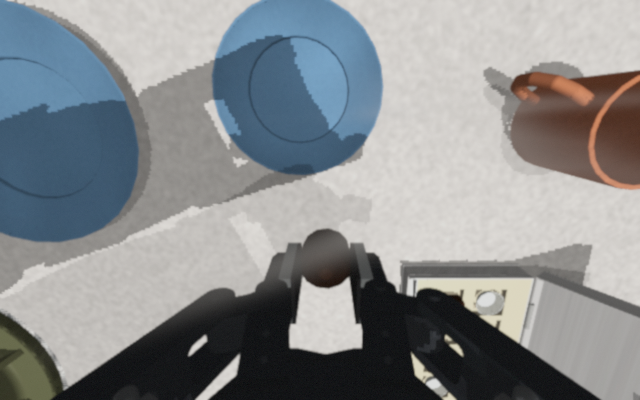

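The praline is held at (325,258). The small saucer at (298,85) fits to centre (453,305) with 147 mm diameter, agreeing with the fixed cameras. I set it down.

```bash
python3 - <<'E'
from h import *
import pickle
c=pickle.load(open("w7.pkl","rb")); print("praline rel TCP",onplane(c,[(325,258)],169.7-10)-[470.9,214.2,169.7])
q=att(YAW-np.pi/2); t=np.array([452.6,304.8])
bot.move_to([*t,90],q); bot.servo_line([*t,40],q,speed=100)
s=st("pre"); 
print(bot.servo_line([*t,32.5],q,speed=15,until_force=2.5)); st("down")
bot.dwell(.2); bot.move_gripper(40); st("open"); bot.dwell(.2)
bot.servo_line([*t,70],q,speed=80); bot.servo_line([*t,200],q,speed=250)
bot.move_to([470,150,260],q); bot.dwell(.3); st()
c=cam("scene"); d=cam("side"); w=cam("wrist"); pickle.dump((c,d,w),open("fin.pkl","wb"))
a=cv2.resize(c["image"],(400,250)); b=cv2.resize(d["image"],(400,250))
e=cv2.resize(c["image"][265:345,370:460],(360,320),interpolation=cv2.INTER_CUBIC); f=cv2.resize(w["image"],(440,275)); f=np.vstack([f,np.zeros((45,440,3),np.uint8)])
cv2.imwrite("pics/fin.png",np.vstack([np.hstack([a,b]),np.hstack([e,f])]))
for n,k in(("scene",c),("side",d),("wrist",w)):
    P=cloud(k); h=cv2.cvtColor(k["image"],cv2.COLOR_BGR2HSV)
    m=(h[...,2]<120)&((h[...,0]<20)|(h[...,0]>170))&(P[...,2]>8)&(P[...,2]<45)&(np.hypot(P[...,0]-452.6,P[...,1]-304.8)<40)
    p=P[m]; print(n,m.sum(),np.nanmedian(p,axis=0).round(1),np.nanmax(p[:,2]).round(1) if m.any() else None)
E
```

```text
praline rel TCP [[  0.9789899    3.88251552 -10.        ]]
pre 24.28 [453.  304.8  40.6] tip(tin) [-72.5 283.7  26.7] F [ 0.1 -0.8  0.2] w 25.1
True
down 24.73 [452.7 304.9  33.8] tip(tin) [-72.8 283.8  19.9] F [-0.3 -1.   5.1] w 25.1
open 25.23 [452.3 304.6  33.2] tip(tin) [-73.1 283.6  19.3] F [ 0.3  0.2 -0.3] w 39.8
 27.71 [469.9 150.7 259.5] tip(tin) [-45.7 131.1 245.6] F [ 1.3 -0.1 -0. ] w 40.3
scene 109 [456.1 305.9  25.4] 31.9
side 38 [451.9 293.   22.7] 30.6
wrist 476 [454.4 301.6  27. ] 32.0
```

View pics/fin.png

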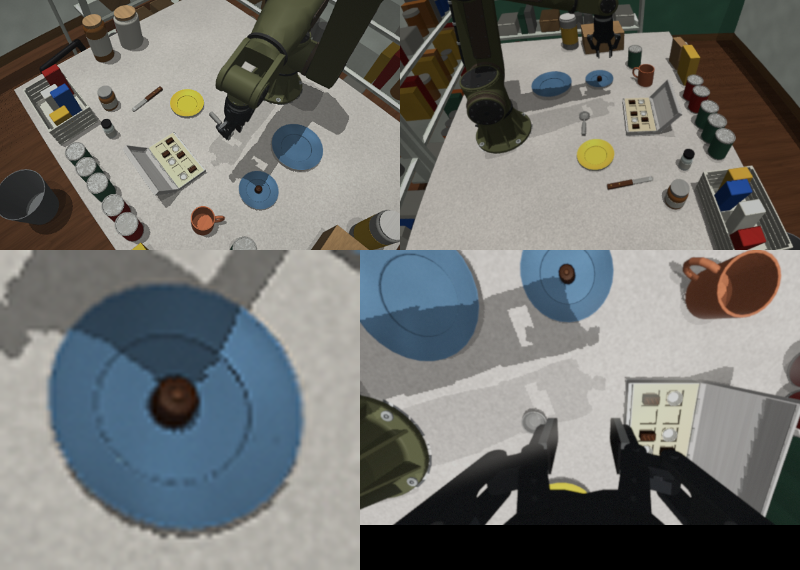

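The praline stands knob-up in the saucer's flat middle at (175,402) in the crop. Its top is at about 31 mm, as expected for 4 + 26. The knife lies flat, and the mug and jar look untouched. I measure the lid angle once, then hand in.

```bash
python3 - <<'E'
from h import *
import pickle
c,d,w=pickle.load(open("fin.pkl","rb")); P=cloud(d).reshape(-1,3); q=RT.inv().apply(P-TIN)
m=(q[:,2]>50)&(q[:,2]<110)&(abs(q[:,1])<70)&(q[:,0]>60)&(q[:,0]<170); q=q[m]
p=np.polyfit(q[:,2],q[:,0],1); th=np.pi/2+np.arctan(p[0]); print(m.sum(),"lid",th)
for n,k,j,mu in(("scene",c,(169,197),(323,340)),("side",d,(462,246),(393,108))):
    o=pickle.load(open(n+"0.pkl","rb"))["image"].astype(int)
    print(n,[int(np.abs(o[v-12:v+12,u-9:u+9]-k["image"][v-12:v+12,u-9:u+9]).mean()) for u,v in(j,mu)])
if th>1.95: bot.finish_job(); print("done")
E
```

```text
787 lid 2.164875928039725
scene [5, 4]
side [3, 36]
the job is handed in; nothing more can be done
done
```

The job is done and handed in at about 28 s of the 67 s allowed.

I inserted the knife in the groove, lifted the stuck lid and swung it right back. I then laid the knife flat near where it started. I gripped the one round dark praline, in the back row at y = +38 mm, by its sides and set it down in the small blue saucer.

**Last checks:**
- **Lid:** it measures about 2.16 rad, against the stop at 2.2.
- **Knife:** the handle top reads 14.8 mm along its whole length, so it lies flat.
- **Praline:** it stands knob-up with its top at 31–32 mm, and the scene and wrist cameras put it within about 4 mm of the saucer's centre. The side camera put it 12 mm off in y, but that rests on only 38 pixels of its near side, and the enlarged picture shows it central.
- **Other chocolates:** I counted all four bars in their pockets before the grasp and did not measure them again after it.
- **Mug and spice jar:** the before-and-after pictures match for both, except the side view of the mug (difference 36). The gripper blocked the mug there at the start, and the scene view shows it unmoved.

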